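# Open the double-locked breaker cover of a site power box

### The job

Open the breaker cover of the yellow power box and leave it standing open on its own, leaning back. First slide the safety tab clear of the latch: it gives to one side only, so feel which way it goes and do not force it against its stop on the other; then lift the latch right up, and pull the cover up through its roller catch. Leave the rest of the gear where it stands.

Things in the scene. Friction and masses are not known exactly. Their poses are not given: they have to be found in the camera images.
- power_box: Yellow power box fixed to the table, about 290 mm wide (y), 270 mm deep (x); origin: under its middle on the table, +x away from the side with the latch (the near side), +y to the left, z up. Its near 90 mm is a flat ledge 105 mm above the table that carries the safety tab; behind it lies the grey cover (top 116 mm above the table).
- tab_grip (a point): Grip point of the safety tab, a steel upright 58 mm tall (its top 165 mm above the table), 22 mm (x) by 20 mm (y), standing in the middle of the near edge of the ledge on a cross track. This point is on its centre line 18 mm below its top (147 mm above the table). A lip on its far side (24 mm wide, top 24 mm above the ledge, reaching 33 mm behind the upright's centre) overlies the latch's tip. Axes as the box's.
- tab_slide (a joint): Place of the safety tab along the track, m, + towards the box's +y (left); about 0 at the start. It stays where it is left (friction about 4 N). On its free side it slides to a hard end at 34 mm; the latch is clear of it beyond 25 mm either way. On the other side (left or right, differing from start to start and not to be seen) a rubber stop inside the ledge meets it after 2 to 8 mm.
- tab_stop (a joint): How far that hidden rubber stop has been pushed from its rest, m, either sign; 0 when untouched. It yields about 1 mm for every 4 N; 8 mm and more is forcing it.
- latch_grip (a point): Grip point of the latch: a steel upright plate 18 mm thick (y), 28 mm long (x), 44 mm tall on a flat steel lever 86 mm long and 26 mm wide that lies towards the robot above the ledge. The point is on the plate's middle line, 13 mm below its top (151 mm above the table when down), 53 mm nearer the robot than the lever's pivot and 32 mm above it. Axes turn with the latch.
- latch_pivot (a point): Point on the latch's pivot axis, at the near edge of the cover (it moves with the cover). The axis is the box's y; seen when the cover is shut it lies 119 mm above the table.
- latch (a joint): Angle of the latch on the cover, rad: 0 lying down and hooked, growing as its near end is lifted, 1.2 at its end stop. Its hook lets go of the box by 0.4. Friction (about 0.08 N m) holds it where it is left.
- cover_pull (a point): Grip point of the cover's pull: a steel upright plate 16 mm thick (y), 26 mm long (x), 46 mm tall on the cover, 95 mm to the right (-y) of the box's middle. The point is on its middle line, 14 mm below its top (147 mm above the table when shut), 105 mm nearer the robot than the cover's hinge axis and 42 mm above it. Axes turn with the cover.
- cover_hinge (a point): Point on the cover's hinge axis (the box's y), in the middle of the box's far edge, 105 mm above the table.
- cover (a joint): Angle of the cover, rad: 0 shut, growing as its near edge is lifted up and over to the far side, 1.85 at its end stop. A sprung roller holds it shut (about 10 N at the pull, over the first 0.15 rad); let go below about 1.3 it falls shut again, beyond about 1.45 it falls open to the stop.
- spare_breaker: Bystander: loose white breaker module 70 x 34 x 58 mm on the left end of the ledge; origin under its middle.
- tape: Bystander: loose black roll 52 mm across, 19 mm high, on the right end of the ledge; origin under its middle.
- plug: Bystander: blue plug, 72 mm across, 120 mm tall, standing on the table; origin under its middle.
- coupler: Bystander: red coupler, 78 mm across, 130 mm tall, standing on the table; origin under its middle.
- lantern: Bystander: caged lantern, 85 mm square, 140 mm tall; origin under its middle.
- screwdriver: Bystander: screwdriver 200 mm long lying on the table; origin under its middle.

How it is judged:
On the way, in this order (a step that is already met when the one before it is completed fails the run):
1. the safety tab is slid clear of the latch (25 mm or more) ((value of joint tab_slide above 0.025 m or value of joint tab_slide below -0.025 m)), for 0.2 s.
2. the latch is lifted by 0.8 rad or more (value of joint latch above 0.8 rad), for 0.2 s.
3. the cover is opened past upright (1.6 rad) (value of joint cover above 1.6 rad), for 0.2 s.
At the end, for the whole second after the job is handed in: The cover stands open past upright (1.6 rad or more) by itself, at rest, with the latch still unhooked (0.4 rad or more) (value of joint cover above 1.6 rad and value of joint latch above 0.4 rad and velocity of joint cover between -0.1 and 0.1 rad/s); the robot touches nothing.
It fails at once if the tab's rubber stop is forced (pushed 8 mm or more, about 32 N) (value of joint tab_stop above 0.008 m or value of joint tab_stop below -0.008 m).
It fails at once if a bystander is shifted by more than 40 mm (distance of any of spare_breaker, tape, plug, coupler, lantern, screwdriver from where it was at the start of the episode above 0.04 m).
It also fails if it takes over 58 s, if anything falls off the work surface, if the arm or the gripper's body presses on something with over 40 N, if the wrist force passes 120 N, or if a joint passes its speed limit or range.

### The arm

A 6-joint arm with a two-finger parallel gripper is mounted at the origin on the work surface. World frame = base frame: x ahead of the robot, y to its left, z up, the work surface at z = 0. Lengths are in m, angles in rad, forces in N, time in s.
With the tool pointing down it reaches from about 0.275 to 0.875 m from the base axis. Payload 12.5 kg.
Tool frame: the origin (TCP) lies on the centre line of the jaws, within the pads' length; the fingertips stand r.finger_overhang ahead of it and the grasp point (between the pads) lies 3 mm ahead of it (r.finger_overhang is the distance from the TCP to the fingertips, in m); z points along the fingers, y is the direction in which the jaws open and shut (so a half turn about z gives the same grasp; the last joint's range is limited). The gripper opens to 85 mm and grips with 20 to 120 N. Pads are 22 mm wide; open, the fingers measure 114 mm over their backs; the gripper's body (76 mm by 85 mm) begins 54 mm behind the grasp point. The pads swing forward as they close: fully open they stand 13 mm farther back than shut.
Start: joints at [-1.356, 0.351, 1.652, -0, 1.139, -0.085], TCP at [0.162, -0.525, 0.214] pointing down, gripper open.
Joint ranges: [-2.75, 2.75], [-0.79, 2.1], [0.01, 2.65], [-1.57, 4.71], [0.07, 3.14], [-2.87, 2.87]. Speed limits (rad/s): [2.22, 2.22, 2.79, 3.14, 3.14, 3.14].

### API

Orientations are given as a unit quaternion [x, y, z, w].
In Python, from cell import r, optics gives the robot as it stands. The module is installed in compiled form; this text tells all that it offers. Calls block until the motion is done:
- r.move_to(position, orientation): joint-space move of the TCP to a pose.
- r.move_linear(position, rot=None, vel=0.15): straight line of the TCP; rot=None keeps the orientation; vel is the mean speed in m/s.
- r.set_joints(angles): joint-space move.
- r.set_gripper(opening, squeeze=None): opening from 0.0 (shut) to 1.0 (fully open); squeeze is the grip in N (None keeps the last); returns when the fingers have stopped.
- r.sleep(seconds).
- r.inverse_kinematics(position, orientation): joint angles nearest the present ones, or None.
- optics.get_image(name): name is "side" or "top"; returns a dict with "pixels" (480x640x3 uint8, red, green, blue), "depth" (480x640 float32, m along the optical axis (not along the pixel's ray), 0 where there is no reading), "fx", "fy", "cx", "cy" (pixels), "camera_from_world" (4x4, takes a point from world to camera coordinates). Camera axes: x right, y down, z forward; pixel columns grow to the right and rows downward; lengths in m; the calibration is good to about 2 mm. A picture is of the moment at which its call begins.
A pose or a line that the arm cannot do raises r.PlanningError and nothing moves.
- r.hand_in(): hands the job in, once; it reports no verdict.
Readings, each from a call of its own:
- r.current_t(): time.
- r.current_q(): joint angles.
- r.current_qvel(): joint speeds.
- r.current_effort(): joint torques, N m.
- r.current_tool_pos(): TCP position.
- r.current_ee_rot(): TCP orientation.
- r.current_contact_force(): force on the tool from outside, world axes, zero at the start.
- r.current_torque(): the same for the moment, N m.
- r.current_opening(): opening from 0.0 (shut) to 1.0 (fully open).
Only numpy, scipy, OpenCV 4.12 (cv2) and the standard library are available. Lean on these libraries where they do the work, as an engineer would, in place of code of your own. Each camera call takes 0.05 s, during which the arm holds its last target.

## Working session

There is one attempt and no reset: what is moved stays moved. The work goes in short steps, each a Python script; the robot and the scene stay as the last script left them, time stands still between calls to the robot, and variables do not carry over. Pictures are saved under pics/ and viewed, and the job is handed in when it is done.

```bash
mkdir -p pics; ls; python3 - <<'E'
from cell import r, optics
import cv2,numpy as np
print(r.current_t(), r.finger_overhang, r.current_tool_pos(), r.current_ee_rot())
for n in ("side","top"):
    d=optics.get_image(n)
    cv2.imwrite(f"pics/{n}0.png",d["pixels"][:,:,::-1])
    np.savez(f"{n}0.npz",**d)
    T=d["camera_from_world"];print(n,d["fx"],d["cx"],d["cy"],np.round(np.linalg.inv(T),3))
E
```

```text
pics
0.0 0.022 [ 0.16237625 -0.52512413  0.21306258] [ 9.88785401e-01  1.49342224e-01 -4.23312323e-05 -5.74568840e-04]
side 453.30647664102645 323.3800958429743 240.5083963533686 [[-0.889  0.266 -0.374  0.966]
 [ 0.458  0.542 -0.704  0.786]
 [ 0.015 -0.797 -0.604  0.805]
 [ 0.     0.     0.     1.   ]]
top 466.07534795716333 320.5106360246236 241.47062461861424 [[ 0.003 -1.     0.031  0.501]
 [-1.    -0.003 -0.017  0.007]
 [ 0.017 -0.031 -0.999  1.226]
 [ 0.     0.     0.     1.   ]]
```

View pics/side0.png

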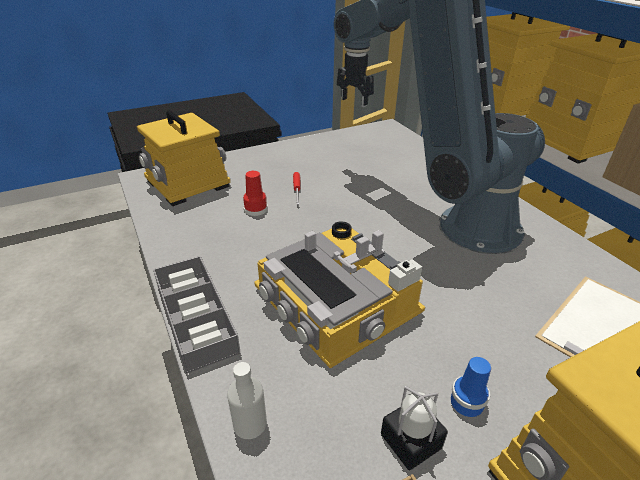

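View pics/top0.png

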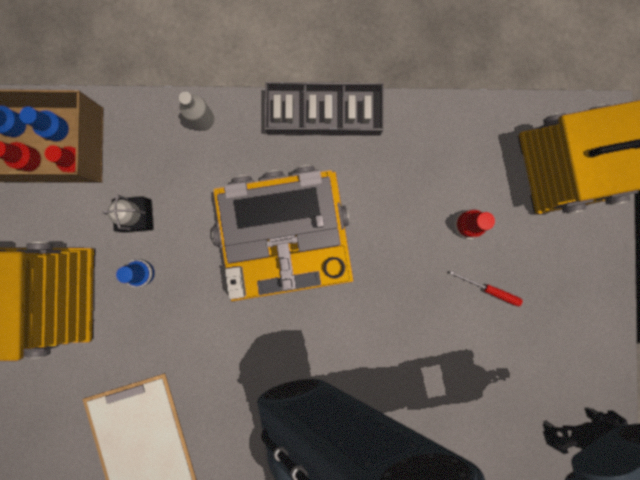

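The side view shows the yellow box around (340,290) with its tab, latch and pull. The top view shows it at about (283,235), turned a few degrees. I'll measure it from both depth images.

```bash
cat > h.py <<'E'
import numpy as np,cv2
def load(n):
    return dict(np.load(n))
def cloud(d):
    z=d["depth"];v,u=np.mgrid[0:480,0:640]
    P=np.stack([(u-d["cx"])*z/d["fx"],(v-d["cy"])*z/d["fy"],z],-1)
    W=np.linalg.inv(d["camera_from_world"])
    X=P@W[:3,:3].T+W[:3,3]; X[z<=0]=np.nan
    return X
def proj(d,p):
    T=d["camera_from_world"];q=T[:3,:3]@np.asarray(p)+T[:3,3]
    return q[0]/q[2]*d["fx"]+d["cx"],q[1]/q[2]*d["fy"]+d["cy"]
def crop(d,x0,y0,x1,y1,name,s):
    im=d["pixels"][y0:y1,x0:x1,::-1];cv2.imwrite(name,cv2.resize(im,None,fx=s,fy=s,interpolation=cv2.INTER_CUBIC))
E
python3 - <<'E'
from h import *
t=load("top0.npz");s=load("side0.npz")
crop(t,205,160,360,310,"pics/topc.png",5)
crop(s,250,215,430,365,"pics/sidec.png",4)
for n,d in(("t",t),("s",s)):
    X=cloud(d).reshape(-1,3)
    m=(X[:,0]>.3)&(X[:,0]<.72)&(abs(X[:,1]-.09)<.25)
    X=X[m]
    for a,b in((.1,.11),(.111,.121),(.125,.14),(.14,.147),(.147,.158),(.158,.172)):
        k=(X[:,2]>a)&(X[:,2]<b);Y=X[k]
        rc=cv2.minAreaRect(Y[:,:2].astype(np.float32)*1000)
        print(n,a,b,k.sum(),np.median(Y[:,2]).round(4),np.round(Y[:,:2].min(0),3),np.round(Y[:,:2].max(0),3),rc)
E
```

```text
t 0.1 0.11 3449 0.1059 [ 0.397 -0.081] [0.707 0.245] ((552.1939697265625, 82.69876861572266), (271.3485107421875, 289.7107238769531), 9.243592262268066)
t 0.111 0.121 6831 0.1175 [ 0.408 -0.063] [0.704 0.235] ((554.0209350585938, 83.24742126464844), (270.16009521484375, 272.44171142578125), 9.218210220336914)
t 0.125 0.14 321 0.1279 [ 0.41  -0.068] [0.659 0.186] ((541.347900390625, 67.08032989501953), (222.65646362304688, 242.7734832763672), 10.58407974243164)
t 0.14 0.147 105 0.1458 [ 0.403 -0.006] [0.58  0.209] ((477.37384033203125, 91.68611145019531), (94.22931671142578, 259.3211975097656), 27.835067749023438)
t 0.147 0.158 326 0.1508 [ 0.404 -0.008] [0.583 0.208] ((477.6235656738281, 89.30281066894531), (100.10539245605469, 259.1770324707031), 28.403926849365234)
t 0.158 0.172 305 0.1641 [ 0.425 -0.017] [0.595 0.199] ((480.23858642578125, 71.22650146484375), (101.18487548828125, 269.0257263183594), 34.98475646972656)
s 0.1 0.11 1801 0.1045 [ 0.398 -0.069] [0.705 0.248] ((552.949462890625, 86.16415405273438), (273.4425964355469, 289.4135437011719), 9.310624122619629)
s 0.111 0.121 5943 0.1161 [ 0.403 -0.064] [0.705 0.238] ((554.7449951171875, 87.1137924194336), (268.604736328125, 275.5091552734375), 9.170380592346191)
s 0.125 0.14 420 0.1309 [ 0.403 -0.062] [0.595 0.212] ((477.211669921875, 85.14091491699219), (144.73170471191406, 272.420654296875), 24.46842384338379)
s 0.14 0.147 262 0.1452 [ 0.402 -0.01 ] [0.595 0.211] ((481.0749816894531, 84.75586700439453), (109.6785659790039, 277.03521728515625), 30.41714859008789)
s 0.147 0.158 299 0.1526 [ 0.407 -0.014] [0.595 0.209] ((481.3269348144531, 83.4164047241211), (107.11475372314453, 279.2272644042969), 31.663705825805664)
s 0.158 0.172 198 0.1619 [ 0.426 -0.015] [0.594 0.197] ((481.7796936035156, 67.71320343017578), (98.40580749511719, 256.9919128417969), 36.70830535888672)
```

View pics/topc.png

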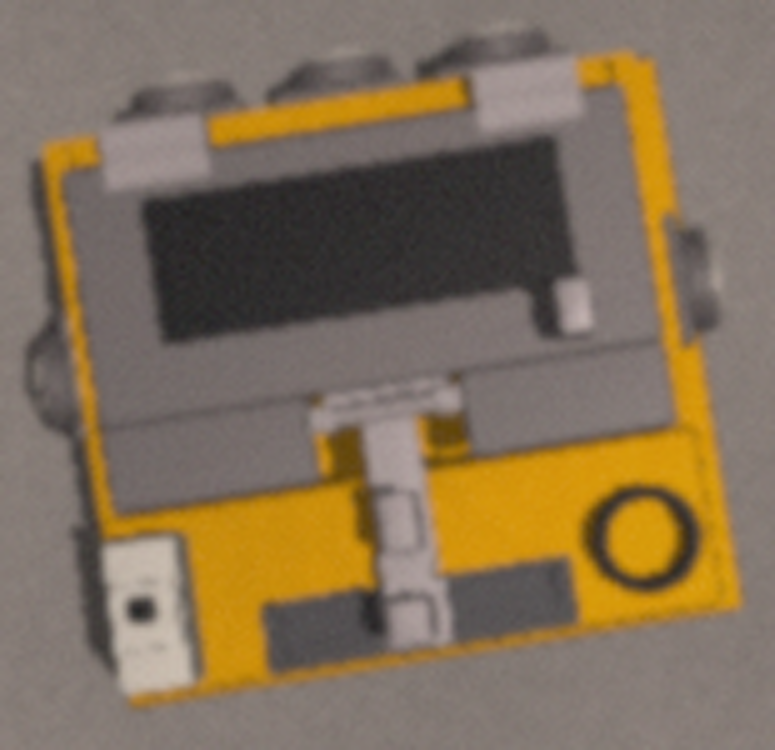

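View pics/sidec.png

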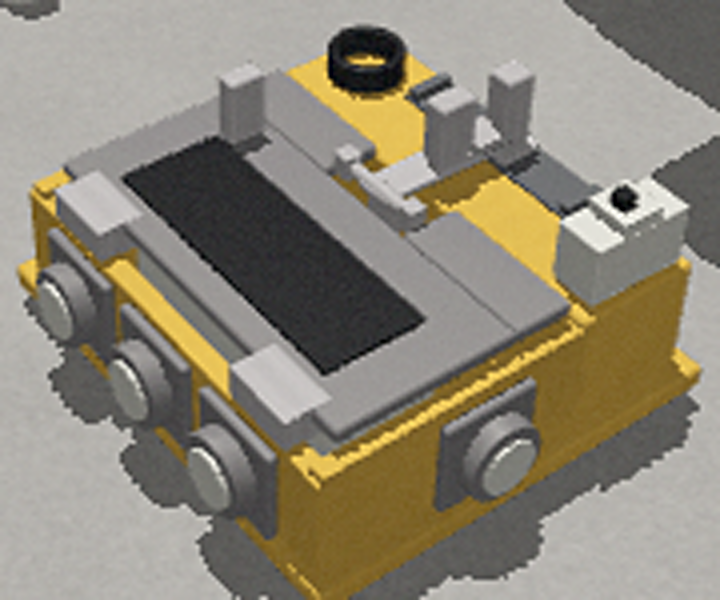

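```bash
cat >> h.py <<'E'
YAW=np.radians(9.25);C=np.array([.5525,.0845,0])
Rb=np.array([[np.cos(YAW),-np.sin(YAW),0],[np.sin(YAW),np.cos(YAW),0],[0,0,1]])
def b2w(p): return Rb@np.asarray(p)+C
def w2b(X): return (X-C)@Rb
E
python3 - <<'E'
from h import *
for n in("top0","side0"):
    B=w2b(cloud(load(n+".npz"))).reshape(-1,3)
    for nm,x,y,z in(("tab",(-.16,-.1),(-.03,.03),(.157,.175)),("tabbody",(-.16,-.1),(-.03,.03),(.137,.175)),("latch",(-.095,-.04),(-.03,.03),(.158,.175)),("latchbody",(-.095,-.04),(-.03,.03),(.14,.175)),("pull",(-.05,.05),(-.13,-.06),(.155,.17)),("pullbody",(-.05,.05),(-.13,-.06),(.13,.17)),("breaker",(-.14,-.03),(.08,.16),(.155,.175)),("tape",(-.14,-.03),(-.15,-.06),(.118,.135)),("lip",(-.115,-.095),(-.03,.03),(.12,.14)),("lever",(-.1,-.03),(-.03,.03),(.11,.135))):
        k=np.ones(len(B),bool)
        for i,(a,b) in enumerate((x,y,z)):k&=(B[:,i]>a)&(B[:,i]<b)
        Y=B[k]
        if len(Y)>3: print(n,nm,len(Y),"mid",np.round((np.percentile(Y,3,axis=0)+np.percentile(Y,97,axis=0))/2,4),"size",np.round(np.percentile(Y,97,axis=0)-np.percentile(Y,3,axis=0),3),"ztop",np.percentile(Y[:,2],90).round(4))
E
```

```text
top0 tab 85 mid [-1.172e-01 -1.000e-04  1.654e-01] size [0.02  0.018 0.009] ztop 0.168
top0 tabbody 92 mid [-0.1168 -0.0004  0.1583] size [0.021 0.019 0.023] ztop 0.1679
top0 latch 98 mid [-0.0713 -0.0019  0.1644] size [0.026 0.017 0.008] ztop 0.1672
top0 latchbody 103 mid [-0.0713 -0.0021  0.1598] size [0.025 0.017 0.017] ztop 0.1672
top0 pull 79 mid [ 0.0136 -0.0966  0.1616] size [0.024 0.014 0.008] ztop 0.1638
top0 pullbody 84 mid [ 0.0133 -0.0965  0.1529] size [0.025 0.015 0.025] ztop 0.1638
top0 breaker 122 mid [-0.0954  0.1197  0.1604] size [0.027 0.028 0.011] ztop 0.1645
top0 tape 241 mid [-0.0768 -0.1038  0.1232] size [0.09  0.066 0.01 ] ztop 0.1269
top0 lip 58 mid [-0.1018 -0.0002  0.1304] size [0.013 0.023 0.009] ztop 0.133
top0 lever 234 mid [-0.0653 -0.0018  0.1218] size [0.067 0.026 0.021] ztop 0.1307
side0 tab 67 mid [-0.1157  0.0028  0.1613] size [0.021 0.019 0.008] ztop 0.1649
side0 tabbody 141 mid [-0.1155  0.0029  0.1514] size [0.021 0.019 0.027] ztop 0.1644
side0 latch 71 mid [-0.07    0.0012  0.1615] size [0.026 0.017 0.007] ztop 0.164
side0 latchbody 140 mid [-0.0696  0.0009  0.1533] size [0.027 0.018 0.022] ztop 0.1633
side0 pull 53 mid [ 0.0151 -0.0932  0.1587] size [0.023 0.015 0.006] ztop 0.1614
side0 pullbody 143 mid [ 0.0159 -0.0925  0.1464] size [0.023 0.015 0.03 ] ztop 0.1605
side0 breaker 57 mid [-0.0934  0.1226  0.1597] size [0.027 0.024 0.009] ztop 0.164
side0 tape 129 mid [-0.0965 -0.1104  0.122 ] size [0.048 0.049 0.007] ztop 0.1245
side0 lip 65 mid [-0.1048  0.0033  0.1291] size [0.018 0.021 0.017] ztop 0.136
side0 lever 215 mid [-0.0646  0.0017  0.1251] size [0.065 0.024 0.018] ztop 0.1305
```

```bash
cat >> h.py <<'E'
from scipy.spatial.transform import Rotation as Ro
TAB=np.array([-.1165,.0015,.150]);LAT=np.array([-.0705,-.0003,.151]);PULL=np.array([.0145,-.0947,.147])
PIV=np.array([-.0175,-.0003,.119]);HIN=np.array([.1195,-.0947,.105])
def quat(t): return (Ro.from_matrix(Rb)*Ro.from_euler("y",t)*Ro.from_quat([1,0,0,0])).as_quat()
def pose(p,t,back=0.):
    "TCP pose with grasp point at box point p, tilt t, retreated by back"
    q=quat(t);zt=Ro.from_quat(q).as_matrix()[:,2]
    return b2w(p)-zt*(.003+back),q
def rotp(c,p,a): return c+Ro.from_euler("y",a).apply(p-c)
E
python3 - <<'E'
from h import *
from cell import r
def ik(p,t,b=0):
    q=r.inverse_kinematics(*pose(p,t,b)); return None if q is None else np.round(q,2)
print("tab",ik(TAB,0),ik(TAB,0,.08))
for a in(0,.5,1,1.1):print("lat",a,ik(rotp(PIV,LAT,a),a))
for lag in(0,.4,.6,.8,1.0):
  for a in(0,.5,1,1.4,1.6,1.75):print("pull",lag,a,ik(rotp(HIN,PULL,a),a-lag), ik(rotp(HIN,PULL,a),a-lag,.06) is not None)
E
```

```text
tab [ 0.05  0.24  1.98 -0.    0.92  1.46] [ 0.05  0.13  1.89 -0.    1.12  1.46]
lat 0 [ 0.05  0.32  1.87 -0.    0.96  1.46]
lat 0.5 [ 0.08  0.6   1.45 -0.04  1.59  1.5 ]
lat 1 [ 0.09  0.94  1.04 -0.07  2.16  1.5 ]
lat 1.1 [ 0.1   1.01  0.96 -0.08  2.27  1.49]
pull 0 0 [-0.09  0.48  1.63 -0.    1.03  1.32] True
pull 0 0.5 [-0.03  0.77  1.09 -0.1   1.77  1.38] True
pull 0 1 [-0.    1.26  0.31 -0.25  2.56  1.27] False
pull 0 1.4 None False
pull 0 1.6 None False
pull 0 1.75 None False
pull 0.4 0 [-0.15  0.33  1.93  0.25  0.51  1.07] True
pull 0.4 0.5 [-0.07  0.54  1.41 -0.02  1.29  1.35] True
pull 0.4 1 [-0.02  0.94  0.75 -0.11  2.04  1.37] True
pull 0.4 1.4 None False
pull 0.4 1.6 None False
pull 0.4 1.75 None False
pull 0.6 0 [-0.19  0.3   2.07  0.77  0.28  0.53] True
pull 0.6 0.5 [-0.09  0.44  1.58  0.03  1.03  1.31] True
pull 0.6 1 [-0.03  0.8   0.95 -0.08  1.78  1.38] True
pull 0.6 1.4 [ 0.    1.33  0.06 -0.2   2.54  1.29] False
pull 0.6 1.6 None False
pull 0.6 1.75 None False
pull 0.8 0 [-0.23  0.32  2.19  1.98  0.3  -0.71] True
pull 0.8 0.5 [-0.12  0.35  1.73  0.12  0.77  1.22] True
pull 0.8 1 [-0.04  0.67  1.14 -0.04  1.53  1.37] True
pull 0.8 1.4 [-0.01  1.08  0.48 -0.12  2.17  1.37] False
pull 0.8 1.6 None False
pull 0.8 1.75 None False
pull 1.0 0 [-0.26  0.39  2.29  2.47  0.59 -1.23] True
pull 1.0 0.5 [-0.15  0.29  1.88  0.3   0.51  1.03] True
pull 1.0 1 [-0.06  0.56  1.32 -0.    1.26  1.35] True
pull 1.0 1.4 [-0.02  0.91  0.75 -0.07  1.88  1.38] True
pull 1.0 1.6 [-0.    1.17  0.31 -0.12  2.25  1.36] False
pull 1.0 1.75 None False
```

```bash
python3 - <<'E'
from h import *
from cell import r,optics
r.move_to(*pose(TAB,0,.10))
r.set_gripper(.55,30)
r.move_linear(pose(TAB,0)[0])
print(r.current_t(),r.current_contact_force())
r.set_gripper(0.0,30)
print("op",r.current_opening(),r.current_t(),r.current_contact_force(),w2b(r.current_tool_pos()))
d=optics.get_image("side");crop(d,250,140,430,290,"pics/s1.png",4)
E
```

```text
3.7167 [ 0.64106283 -1.14783713  1.17875343]
op -0.00033823525098168394 4.225 [-0.32159681 -0.24532577 -0.53440379] [-0.11646117  0.00149899  0.15312074]
```

View pics/s1.png

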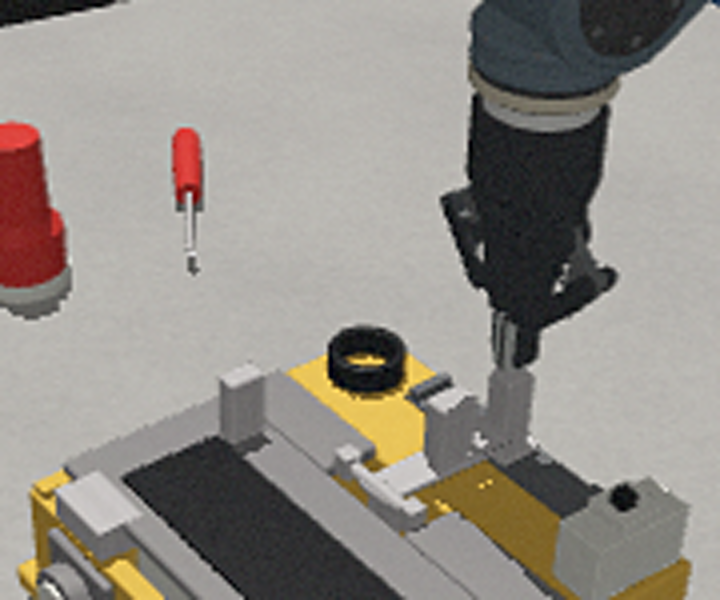

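```bash
python3 - <<'E'
from h import *
from cell import r,optics
print(r.current_t(),r.current_opening(),r.current_tool_pos(),b2w(TAB),r.current_ee_rot(),quat(0))
d=optics.get_image("side");np.savez("side1.npz",**d)
t=optics.get_image("top");np.savez("top1.npz",**t)
crop(t,205,160,360,310,"pics/t1.png",5)
for z in(.125,.131,.15,.165,.2):
    u,v=proj(d,b2w([-.1165,.0015,z]));print(z,(u-250)*4,(v-140)*4)
B=w2b(cloud(d))
k=(abs(B[...,0]+.1165)<.06)&(abs(B[...,1])<.06)&(B[...,2]>.135)
for z0 in np.arange(.135,.26,.01):
    Y=B[k&(B[...,2]>z0)&(B[...,2]<z0+.01)]
    if len(Y):print(z0.round(3),len(Y),np.round(Y.min(0),3),np.round(Y.max(0),3))
E
```

```text
4.275 0.00449302539323808 [0.43729294 0.06726177 0.15306383] [0.43727381 0.06725399 0.15      ] [ 9.96743553e-01  8.06367616e-02  4.07594259e-05 -7.53799664e-06] [0.99674379 0.08063384 0.         0.        ]
0.125 504.7530711103732 421.4197591655404
0.131 505.59019903397893 413.669749772144
0.15 508.27751687064756 388.7909494240196
0.165 510.4390457432728 368.7798273546582
0.2 515.6250836041122 320.7682379635163
0.135 71 [-0.127 -0.008  0.135] [-0.057  0.012  0.144]
0.145 78 [-0.126 -0.01   0.145] [-0.057  0.013  0.155]
0.155 123 [-0.128 -0.009  0.155] [-0.057  0.013  0.165]
0.165 21 [-0.123 -0.005  0.165] [-0.058  0.01   0.175]
0.175 39 [-0.123 -0.009  0.175] [-0.104  0.016  0.185]
0.185 41 [-0.125 -0.012  0.186] [-0.104  0.017  0.195]
0.195 37 [-0.12  -0.011  0.195] [-0.104  0.019  0.205]
0.205 30 [-0.112 -0.011  0.205] [-0.101  0.016  0.215]
0.215 89 [-0.126 -0.035  0.215] [-0.101  0.038  0.225]
0.225 95 [-0.133 -0.039  0.225] [-0.1    0.045  0.235]
0.235 124 [-0.131 -0.05   0.236] [-0.097  0.054  0.245]
0.245 118 [-0.124 -0.056  0.245] [-0.098  0.06   0.255]
0.255 154 [-0.128 -0.06   0.255] [-0.095  0.06   0.265]
```

View pics/t1.png

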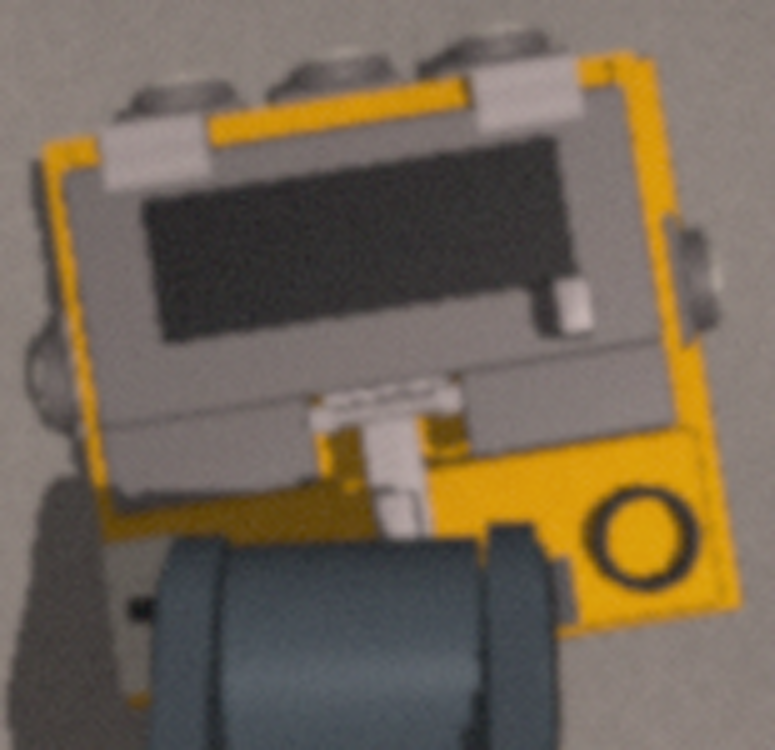

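```bash
python3 - <<'E'
from h import *
for n,c in(("side0",[.16237625,-.52512413]),("side1",[.43729294,.06726177])):
    X=cloud(load(n+".npz"))
    k=(np.hypot(X[...,0]-c[0],X[...,1]-c[1])<.08)
    for z0 in np.arange(.165 if n=="side1" else .15,.29,.01):
        Y=X[k&(X[...,2]>z0)&(X[...,2]<z0+.01)]
        if len(Y):print(n,z0.round(3),len(Y),np.round(Y.min(0)[:2]-c,3),np.round(Y.max(0)[:2]-c,3))
d=load("side0.npz");crop(d,310,20,430,120,"pics/g0.png",6)
print([(proj(d,[.1624,-.5251,z])) for z in (.19,.213,.25)])
d=load("side1.npz");crop(d,340,190,410,260,"pics/g1.png",8)
E
```

```text
side0 0.24 19 [-0.024 -0.045] [0.025 0.052]
side0 0.25 41 [-0.023 -0.049] [0.025 0.056]
side0 0.26 34 [-0.022 -0.053] [0.029 0.054]
side0 0.27 34 [-0.02  -0.056] [0.027 0.06 ]
side0 0.28 36 [-0.014 -0.064] [0.031 0.069]
side1 0.165 21 [-0.008 -0.004] [0.057 0.013]
side1 0.175 39 [-0.008 -0.009] [0.012 0.016]
side1 0.185 41 [-0.01  -0.012] [0.013 0.016]
side1 0.195 37 [-0.006 -0.011] [0.013 0.017]
side1 0.205 30 [ 0.002 -0.01 ] [0.016 0.017]
side1 0.215 89 [-0.015 -0.034] [0.019 0.037]
side1 0.225 95 [-0.019 -0.038] [0.02  0.045]
side1 0.235 124 [-0.019 -0.049] [0.02  0.053]
side1 0.245 121 [-0.02  -0.055] [0.021 0.061]
side1 0.255 187 [-0.022 -0.059] [0.023 0.062]
side1 0.265 144 [-0.015 -0.053] [0.023 0.059]
side1 0.275 121 [-0.014 -0.032] [0.024 0.044]
side1 0.285 45 [-0.011  0.018] [0.009 0.043]
[(np.float64(352.76882945792977), np.float64(117.08573581714826)), (np.float64(353.1265674695265), np.float64(110.74269703706167)), (np.float64(353.71543508030504), np.float64(100.30150831676451))]
```

View pics/g0.png

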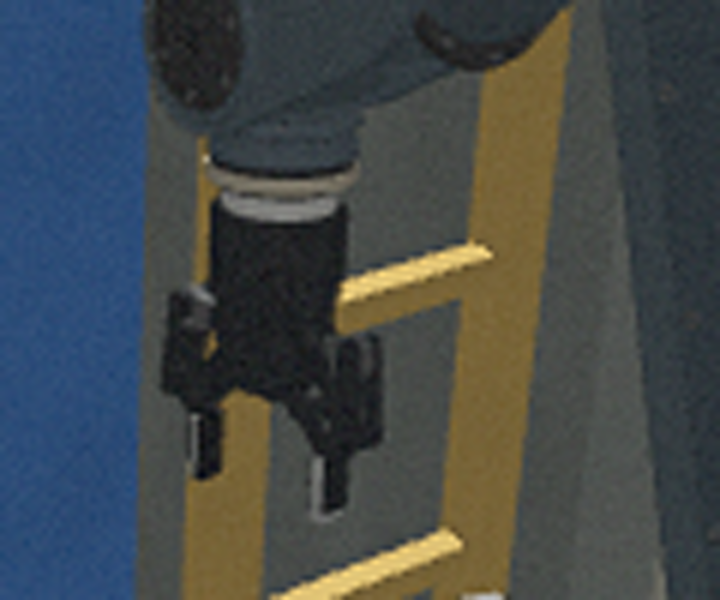

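View pics/g1.png

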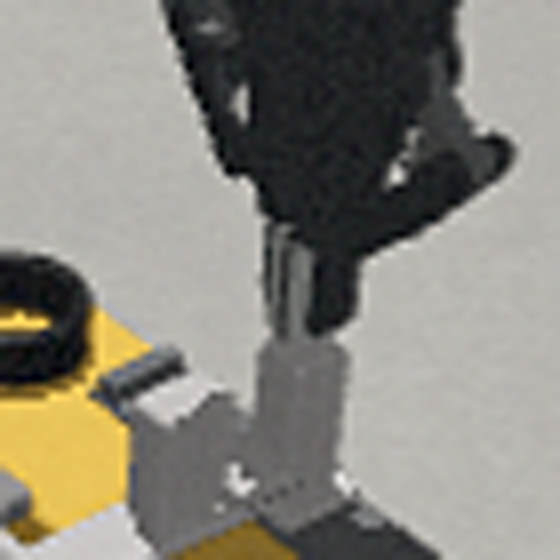

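The measured fingertips are about 36 mm further back along the tool than the stated TCP implies. In both pictures the tips read high: 0.242 at the start, and about 0.167 now, just above the tab top. That is why the gripper closed on nothing. I'll add this offset and grasp again.

```bash
sed -i 's/zt\*(.003+back)/zt*(.003-.036+back)/' h.py; python3 - <<'E'
from h import *
from cell import r,optics
r.move_linear(pose(TAB,0,.05)[0])
r.set_gripper(.55,30)
d=optics.get_image("side");np.savez("side2.npz",**d)
p=pose(TAB,0)[0]
# guarded descent
z0=r.current_tool_pos()[2]
for z in np.arange(z0-.01,p[2]-.001,-.01).tolist()+[p[2]]:
    r.move_linear([p[0],p[1],max(z,p[2])],vel=.06)
    f=r.current_contact_force()
    if np.abs(f).max()>8: print("contact",z,f);break
print(r.current_t(),r.current_tool_pos(),r.current_contact_force())
r.set_gripper(0.0,30)
print("op",r.current_opening(),r.current_t(),r.current_contact_force())
d=optics.get_image("side");crop(d,250,140,430,290,"pics/s3.png",4)
E
```

```text
7.0167 [0.43738736 0.06725975 0.11715578] [-0.21016956 -0.07419293 -0.27900058]
op 0.22414913781957807 7.3667 [-1.04622502 -1.50458889  2.83322357]
```

View pics/s3.png

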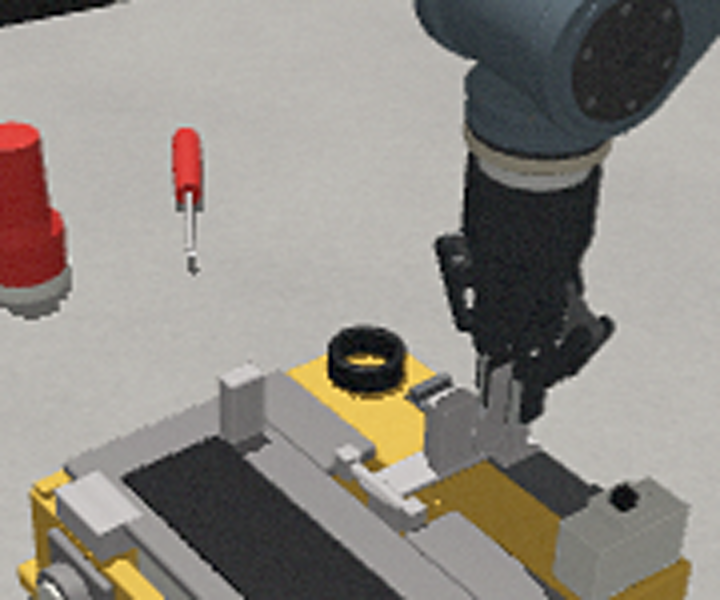

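The fingers now straddle the tab at about (505,395), and the opening of 0.224 matches its 20 mm. Next I'll feel which way it slides.

```bash
python3 - <<'E'
from h import *
from cell import r
p0=r.current_tool_pos();ey=Rb[:,1]
f0=r.current_contact_force()@ey
def go(sgn,end):
    s=0
    while s<end:
        s+=.0015
        r.move_linear(p0+ey*sgn*s,vel=.03)
        f=(r.current_contact_force()@ey)
        a=(r.current_tool_pos()-p0)@ey
        print(f"{sgn*s*1e3:.1f} act {a*1e3:.1f} F {f-f0:.1f}",end="; ")
        if abs(f-f0)>10: print("STOP");return False
    return True
ok=go(+1,.0135)
print(ok,r.current_t(),r.current_opening())
E
```

```text
1.5 act 1.4 F -2.6; 3.0 act 3.0 F -1.8; 4.5 act 4.6 F -2.0; 6.0 act 6.1 F -1.4; 7.5 act 7.6 F -1.2; 9.0 act 9.1 F -1.5; 10.5 act 10.6 F -1.4; 12.0 act 12.1 F -1.8; 13.5 act 13.6 F -1.6; 15.0 act 15.1 F -0.6; True 9.9167 0.22514570522086266
```

Left (+y) is the free side: no rise in force past 8 mm.

```bash
python3 - <<'E'
from h import *
from cell import r,optics
p=pose(TAB+[0,.0305,0],0)[0]
r.move_linear(p,vel=.04)
print(r.current_contact_force(),r.current_opening(),w2b(r.current_tool_pos()))
r.sleep(.3)
r.set_gripper(.5)
r.move_linear(pose(TAB+[0,.0305,0],0,.06)[0])
r.move_linear(pose(LAT,0,.06)[0])
print(r.current_t())
d=optics.get_image("side");np.savez("side4.npz",**d);crop(d,250,140,430,290,"pics/s4.png",4)
B=w2b(cloud(d)).reshape(-1,3)
for nm,x,y,z in(("tab",(-.16,-.1),(-.0,.06),(.135,.165)),("latch",(-.095,-.04),(-.03,.03),(.14,.17))):
    k=np.ones(len(B),bool)
    for i,(a,b) in enumerate((x,y,z)):k&=(B[:,i]>a)&(B[:,i]<b)
    print(nm,k.sum(),np.percentile(B[k],[3,97],axis=0).round(3).tolist())
E
```

```text
[-1.82388676 -0.04359308  8.26584336] 0.23310109403125095 [-0.11645574  0.03245873  0.1171522 ]
12.1833
tab 143 [[-0.125, 0.026, 0.137], [-0.105, 0.044, 0.164]]
latch 144 [[-0.083, -0.007, 0.141], [-0.056, 0.01, 0.165]]
```

View pics/s4.png

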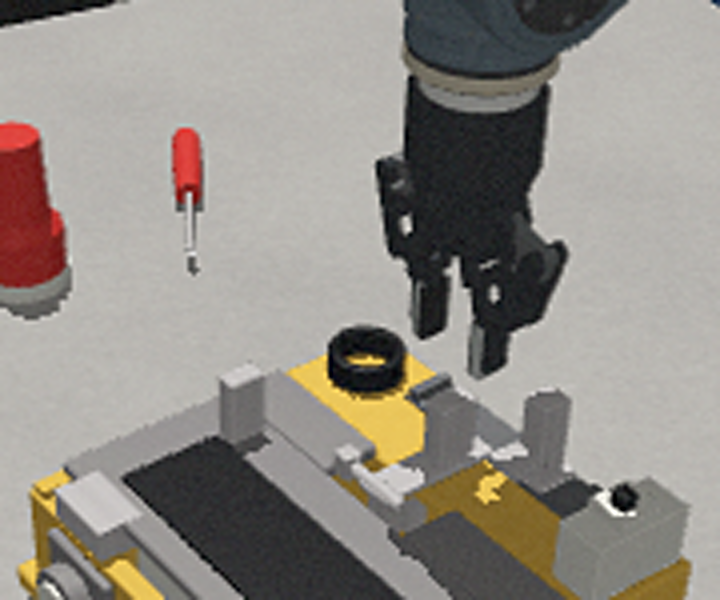

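The tab at (547,430) has moved about 32 mm left and clear of the latch. Latch next.

```bash
python3 - <<'E'
from h import *
from cell import r,optics
r.move_linear(pose(LAT,0)[0],vel=.1)
f=r.current_contact_force();print(f)
r.set_gripper(0,30);print("op",r.current_opening(),r.current_t())
for a in np.linspace(.1,1.05,8):
    P,q=pose(rotp(PIV,LAT,a),a)
    r.move_linear(P,q,vel=.06)
    f=r.current_contact_force();print(round(a,2),np.round(f,1),round(r.current_opening(),3))
    if np.linalg.norm(f)>45:print("HIGH");break
print(r.current_t())
d=optics.get_image("side");np.savez("side5.npz",**d);crop(d,250,120,430,270,"pics/s5.png",4)
E
```

```text
[ 0.84032893 -0.27534337 -0.05575098]
op 0.20641093116966125 13.3167
0.1 [-3.9 -6.8 10.5] 0.205
0.24 [-2.4 -5.   9.4] 0.202
0.37 [-2.2 -5.3  8.2] 0.207
0.51 [-2.4 -5.3  7.6] 0.202
0.64 [-2.7 -5.9  7. ] 0.204
0.78 [-1.8 -5.5  6.4] 0.207
0.91 [-1.6 -4.6  5.2] 0.207
1.05 [-2.8 -4.8  4.2] 0.202
15.5667
```

View pics/s5.png

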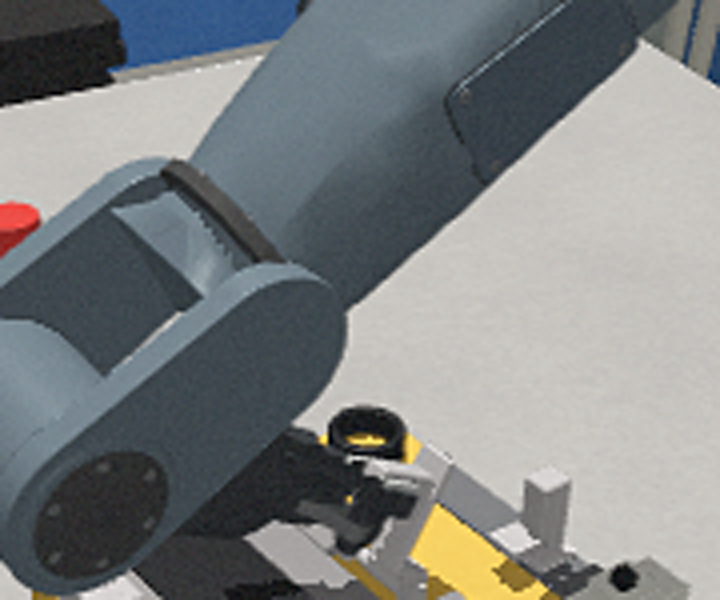

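The latch is lifted: the gripper holds its plate tilted back at about (385,480). I'll release it, back off and check.

```bash
python3 - <<'E'
from h import *
from cell import r,optics
r.sleep(.2)
L=rotp(PIV,LAT,1.05)
r.set_gripper(.45)
# back off straight along tool, then up while untilting
P,q=pose(L,1.05,.045);r.move_linear(P,q,vel=.15)
print(r.current_t())
P,q=pose(PULL+[0,0,.12],-.3);r.move_to(P,q)
print(r.current_t(),r.current_tool_pos(),P)
for n in("side","top"):
    d=optics.get_image(n);np.savez(n+"6.npz",**d)
    crop(d,*((250,140,430,290) if n=="side" else (205,160,360,310)),f"pics/{n}6.png",4)
for a in np.arange(0,1.71,.1):
    lag=.3+.9*a/1.6
    print(round(a,1),r.inverse_kinematics(*pose(rotp(HIN,PULL,a),a-lag)) is not None,r.inverse_kinematics(*pose(rotp(HIN,PULL,a),a-lag,.05)) is not None,end=" ")
E
```

```text
16.6
17.8583 [ 0.59140914 -0.00488205  0.23493339] [ 0.59165912 -0.0050702   0.2354739 ]
0.0 True True 0.1 True True 0.2 True True 0.3 True True 0.4 True True 0.5 True True 0.6 True True 0.7 True True 0.8 True True 0.9 True True 1.0 True True 1.1 True True 1.2 True True 1.3 True True 1.4 True True 1.5 True True 1.6 True True 1.7 True True
```

View pics/side6.png

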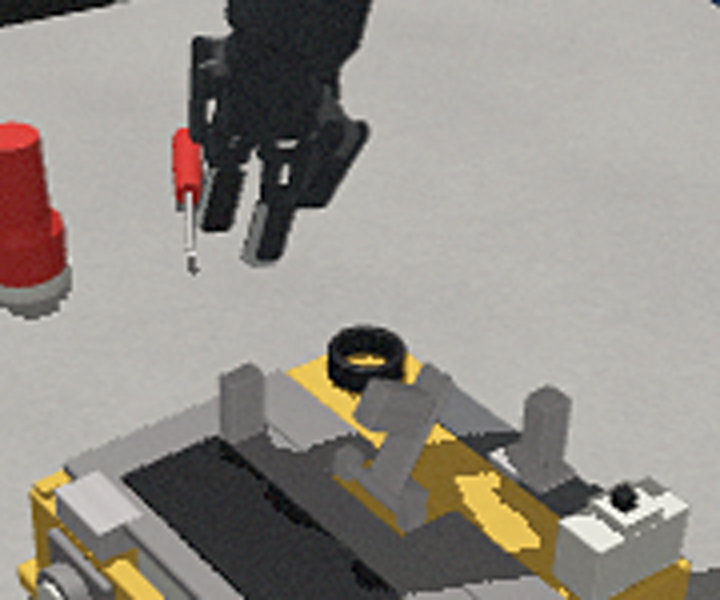

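View pics/top6.png

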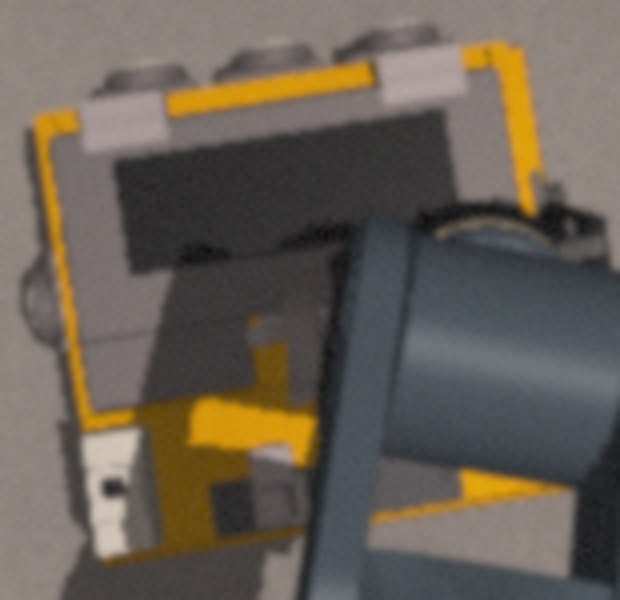

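The latch stands tilted back about 1 rad at (390,450), and the pull at (243,400) is free. I'll grip the pull and swing the cover open.

```bash
python3 - <<'E'
from h import *
from cell import r,optics
P,q=pose(PULL,-.3,.05);r.move_linear(P,q)
P,q=pose(PULL,-.3);r.move_linear(P,q,vel=.1)
print(np.round(r.current_contact_force(),1))
r.set_gripper(0,40);print("op",r.current_opening(),r.current_t())
for a in np.arange(.05,.61,.06):
    lag=.3+.9*a/1.6
    P,q=pose(rotp(HIN,PULL,a),a-lag)
    r.move_linear(P,q,vel=.06)
    f=r.current_contact_force();print(round(a,2),np.round(f,1),round(r.current_opening(),3))
    if np.linalg.norm(f)>45 or r.current_opening()<.12:print("HIGH");break
print(r.current_t())
d=optics.get_image("side");np.savez("side7.npz",**d);crop(d,230,100,410,250,"pics/s7.png",4)
E
```

```text
[ 0.8 -0.2  0.1]
op 0.17720527038576364 19.575
0.05 [ 2.5 -9.4 -5.9] 0.181
0.11 [ 2.1 -8.9 -1.9] 0.18
0.17 [ 2.  -9.1 -6.2] 0.179
0.23 [ 1.3 -8.1 -5.8] 0.177
0.29 [ 1.1 -7.6 -5.9] 0.18
0.35 [-0.1 -9.1 -5.4] 0.179
0.41 [ 0.3 -7.9 -4.6] 0.18
0.47 [-1.1 -7.1 -3.8] 0.18
0.53 [-1.3 -8.  -4.2] 0.178
0.59 [-2.2 -7.4 -3.7] 0.181
22.075
```

View pics/s7.png

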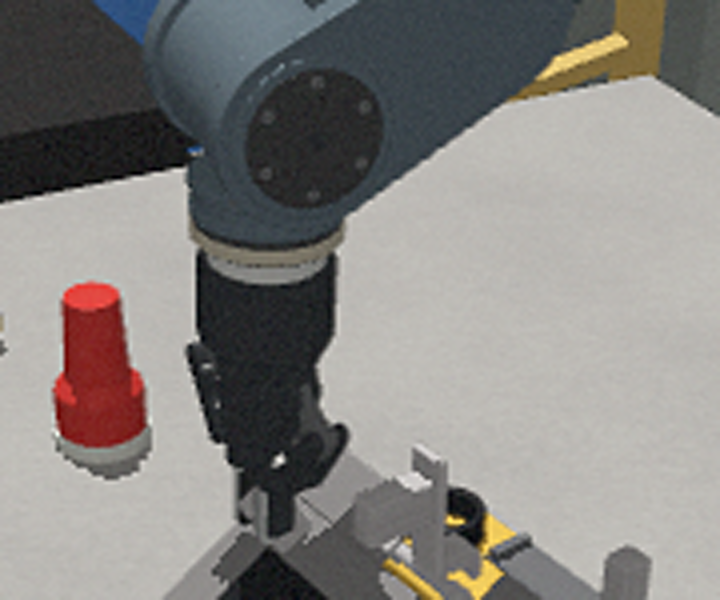

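The cover is coming up: the latch at (430,480) has risen with it, and the pull is still gripped at (265,510). Continuing.

```bash
python3 - <<'E'
from h import *
from cell import r,optics
for a in np.arange(.67,1.72,.08):
    lag=.3+.9*a/1.6
    P,q=pose(rotp(HIN,PULL,a),a-lag)
    r.move_linear(P,q,vel=.07)
    f=r.current_contact_force();print(round(a,2),np.round(f,1),round(r.current_opening(),3))
    if np.linalg.norm(f)>45 or r.current_opening()<.12:print("HIGH");break
print(r.current_t())
d=optics.get_image("side");np.savez("side8.npz",**d);cv2.imwrite("pics/s8.png",d["pixels"][:,:,::-1])
E
```

```text
0.67 [-2.5 -7.2 -2.3] 0.177
0.75 [-2.5 -6.1 -2.4] 0.18
0.83 [-4.2 -6.  -1.2] 0.18
0.91 [-2.8 -7.3 -1.5] 0.18
0.99 [-3.7 -6.5 -1.1] 0.175
1.07 [-3.6 -6.1 -2.5] 0.181
1.15 [-3.5 -5.2 -0.5] 0.175
1.23 [-1.9 -4.4 -1.9] 0.175
1.31 [-1.6 -5.7 -2.2] 0.18
1.39 [-2.7 -5.2 -0.4] 0.178
1.47 [-2.7 -5.  -0.4] 0.183
1.55 [-2.1 -5.3  0.4] 0.179
1.63 [-0.9 -5.7  0.8] 0.18
1.71 [-0.6 -5.8  0.3] 0.179
25.8583
```

View pics/s8.png

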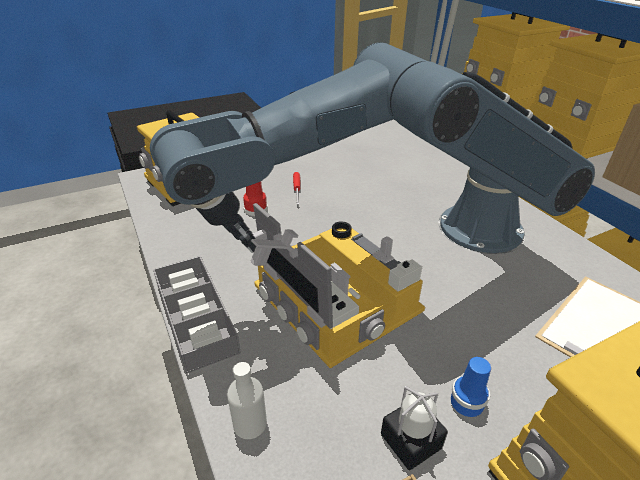

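The cover stands past upright, held by the gripper at about (250,240). I'll carry it nearly to its stop so it can't drop onto the gripper, then release it.

```bash
python3 - <<'E'
from h import *
from cell import r,optics
for a in(1.76,1.80,1.83):
    P,q=pose(rotp(HIN,PULL,a),a-1.22)
    if r.inverse_kinematics(P,q) is None: print("noik",a);break
    r.move_linear(P,q,vel=.04)
    f=r.current_contact_force();print(a,np.round(f,1),round(r.current_opening(),3))
    if np.linalg.norm(f)>25:break
r.set_gripper(.45)
print(r.current_t(),np.round(r.current_contact_force(),1))
G=rotp(HIN,PULL,a)
for b in(.03,.06,.1,.14):
    n=Ro.from_euler("y",a).apply([0,0,1])*b*.25
    P,q=pose(G+n,a-1.22,b)
    if r.inverse_kinematics(P,q) is None: print("noik back",b);break
    r.move_linear(P,q,vel=.1);print(b,np.round(r.current_contact_force(),1))
print(r.current_t(),r.current_tool_pos())
d=optics.get_image("side");np.savez("side9.npz",**d);cv2.imwrite("pics/s9.png",d["pixels"][:,:,::-1])
E
```

```text
1.76 [-0.4 -5.2  2.4] 0.177
1.8 [ 1.  -5.6  1.4] 0.183
1.83 [ 0.1 -5.   1.4] 0.18
27.0417 [-0.3  0.1 -0.2]
noik back 0.03
27.0417 [0.73365454 0.01835899 0.16890163]
```

View pics/s9.png

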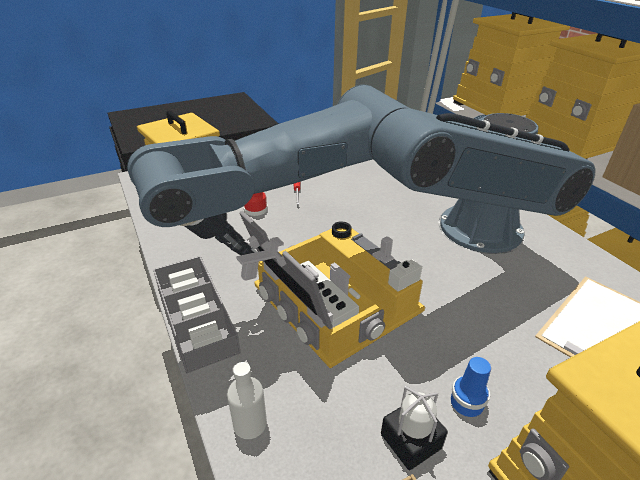

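The cover is released and leaning back, with the force at zero. A straight retreat is out of reach, so I'll search for a feasible one that goes up and slightly less tilted.

```bash
python3 - <<'E'
from h import *
from cell import r
a=1.83;G=rotp(HIN,PULL,a)
for up in(.02,.04,.06,.1,.15):
  for nx in(-.01,0,.005,.01):
    print(up,nx,[t for t in(.61,.55,.5,.45,.4,.35,.3,.2) if r.inverse_kinematics(*pose(G+[nx,0,up],t)) is not None])
E
```

```text
0.02 -0.01 [0.61, 0.55, 0.5, 0.45, 0.4, 0.35, 0.3, 0.2]
0.02 0 [0.61, 0.55, 0.5, 0.45, 0.4, 0.35, 0.3, 0.2]
0.02 0.005 [0.61, 0.55, 0.5, 0.45, 0.4, 0.35, 0.3, 0.2]
0.02 0.01 [0.61, 0.55, 0.5, 0.45, 0.4, 0.35, 0.3, 0.2]
0.04 -0.01 [0.61, 0.55, 0.5, 0.45, 0.4, 0.35, 0.3, 0.2]
0.04 0 [0.61, 0.55, 0.5, 0.45, 0.4, 0.35, 0.3, 0.2]
0.04 0.005 [0.61, 0.55, 0.5, 0.45, 0.4, 0.35, 0.3, 0.2]
0.04 0.01 [0.61, 0.55, 0.5, 0.45, 0.4, 0.35, 0.3, 0.2]
0.06 -0.01 [0.61, 0.55, 0.5, 0.45, 0.4, 0.35, 0.3, 0.2]
0.06 0 [0.61, 0.55, 0.5, 0.45, 0.4, 0.35, 0.3, 0.2]
0.06 0.005 [0.61, 0.55, 0.5, 0.45, 0.4, 0.35, 0.3, 0.2]
0.06 0.01 [0.61, 0.55, 0.5, 0.45, 0.4, 0.35, 0.3, 0.2]
0.1 -0.01 [0.61, 0.55, 0.5, 0.45, 0.4, 0.35, 0.3, 0.2]
0.1 0 [0.61, 0.55, 0.5, 0.45, 0.4, 0.35, 0.3, 0.2]
0.1 0.005 [0.55, 0.5, 0.45, 0.4, 0.35, 0.3, 0.2]
0.1 0.01 [0.55, 0.5, 0.45, 0.4, 0.35, 0.3, 0.2]
0.15 -0.01 [0.55, 0.5, 0.45, 0.4, 0.35, 0.3, 0.2]
0.15 0 [0.5, 0.45, 0.4, 0.35, 0.3, 0.2]
0.15 0.005 [0.45, 0.4, 0.35, 0.3, 0.2]
0.15 0.01 [0.45, 0.4, 0.35, 0.3, 0.2]
```

```bash
python3 - <<'E'
from h import *
from cell import r,optics
a=1.83;G=rotp(HIN,PULL,a)
for up,nx,t in((.01,.0035,.61),(.02,.007,.6),(.03,.01,.6),(.045,.013,.58),(.06,.017,.55),(.1,.022,.45),(.15,.02,.35),(.2,0,.2)):
    P,q=pose(G+[nx,0,up],t)
    if r.inverse_kinematics(P,q) is None: print("noik",up);break
    r.move_linear(P,q,vel=.08);f=r.current_contact_force();print(up,np.round(f,1))
    if np.linalg.norm(f)>12:print("contact");break
print(r.current_t(),r.current_tool_pos())
d=optics.get_image("side");np.savez("side10.npz",**d);cv2.imwrite("pics/s10.png",d["pixels"][:,:,::-1])
E
```

```text
0.01 [ 0.1  0.4 -0.9]
0.02 [-0.4  0.6 -0.3]
0.03 [-0.4 -0.1 -0.3]
0.045 [-0.9  0.1  0.6]
0.06 [0.1 0.7 0.3]
0.1 [-0.4  0.5 -1.2]
0.15 [ 0.5 -0.6 -0.7]
0.2 [-0.3  0.4  0.1]
30.8083 [0.74587173 0.02008612 0.36207704]
```

View pics/s10.png

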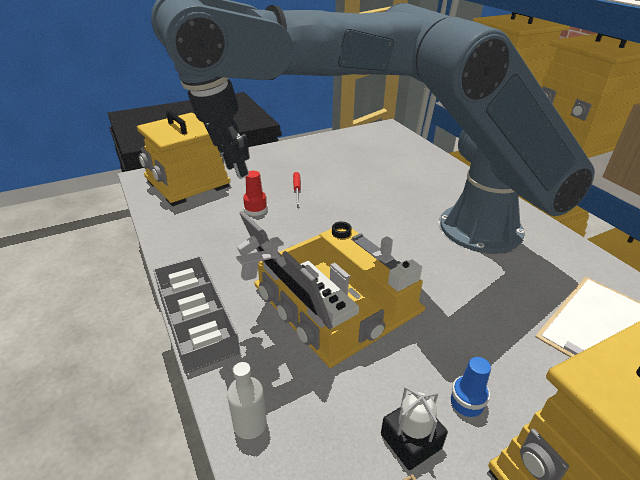

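The gripper is clear and the cover leans back by itself around (285,265). A last check of its angle, the latch and whether it is at rest.

```bash
python3 - <<'E'
from h import *
from cell import r,optics
r.sleep(.5)
d=optics.get_image("side");e=load("side10.npz");np.savez("side11.npz",**d)
print("moved px",int((np.abs(d["pixels"].astype(int)-e["pixels"]).max(-1)[200:360,230:430]>60).sum()))
crop(d,230,200,350,300,"pics/s11.png",6)
B=w2b(cloud(d)).reshape(-1,3)
k=(B[:,0]>.11)&(B[:,0]<.2)&(abs(B[:,1])<.08)&(B[:,2]>.14)&(B[:,2]<.23)
px=d["pixels"].reshape(-1,3).max(1)<75
Y=B[k&px];c=Y.mean(0);n=np.linalg.svd(Y-c)[2][2];n*=np.sign(n[0])
print(len(Y),"normal",n.round(3),"cover angle",np.arctan2(n[0],n[2]).round(3))
# latch pts: beyond cover face outside
a=np.arctan2(n[0],n[2]);Q=(B-HIN)@Ro.from_euler("y",a).as_matrix()
m=(abs(Q[:,1]-.0947)<.014)&(Q[:,2]>.022)&(Q[:,2]<.13)&(Q[:,0]<-.09)&(Q[:,0]>-.22)
W=Q[m];o=np.argsort(W[:,2]);print(m.sum())
for z in np.arange(.02,.13,.01):
    s=W[(W[:,2]>z)&(W[:,2]<z+.01)]
    if len(s):print(z.round(2),len(s),s[:,0].min().round(3),s[:,0].max().round(3))
P0=rotp(np.zeros(3),np.array([-.053,0,.032]),1.05);print("expected latch grip rel pivot",P0,"pivot",PIV-HIN)
E
```

```text
moved px 18
489 normal [ 0.973  0.004 -0.231] cover angle 1.803
592
0.02 45 -0.147 -0.138
0.03 46 -0.151 -0.14
0.04 46 -0.157 -0.146
0.05 49 -0.16 -0.145
0.06 82 -0.166 -0.13
0.07 121 -0.172 -0.115
0.08 143 -0.175 -0.115
0.09 60 -0.175 -0.123
expected latch grip rel pivot [0.00138628 0.         0.0618957 ] pivot [-0.137   0.0944  0.014 ]
```

View pics/s11.png

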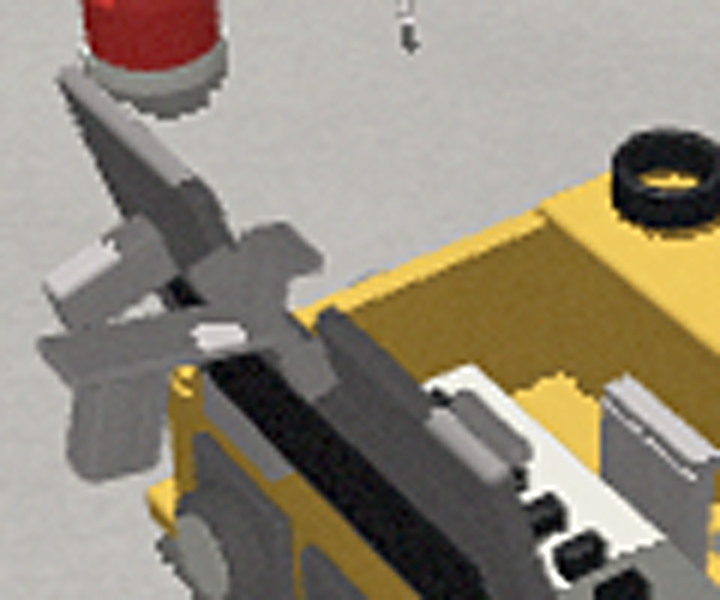

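```bash
python3 - <<'E'
from cell import r
r.hand_in();print(r.current_t())
E
```

```text
the job is handed in; nothing more can be done
the job is handed in; nothing more can be done
```

The cover is open and leaning back on its own, and I handed the job in at about 31.4 s of the 58 s allowed. The hand-in reports no verdict.

- **Safety tab:** I felt it to the left (+y) first. The force stayed under 3 N well past 8 mm, so that was the free side. I slid it about 31 mm (about 32 mm in the side camera) and never touched the rubber stop.
- **Latch:** I lifted it about 1.05 rad, with forces of about 13 N or less, and it stayed up when released.
- **Cover:** I gripped the pull, carried the cover through its catch to about 1.83 rad, let go and backed off with no contact.

**Last checks:**
- **Cover angle:** a plane fitted to the depth image gave about 1.80 rad.
- **At rest:** two side pictures at least half a second apart showed no real change.
- **Latch angle:** it is well past 0.4 rad. The lever's slope suggests about 1.1 to 1.2, a little more than I commanded.
- **Bystanders:** all look undisturbed in the side view, though I did not measure them.
- **Contact force:** about zero.

**What disagreed:**
- **Fingertip position:** the real fingertips sit about 36 mm further back than the stated TCP implies. My first grasp closed on nothing above the tab, so I corrected for this from the images.
- **Camera offset:** the two cameras differed by about 3 mm sideways, and I averaged them.
- **Retreat:** the straight retreat after releasing the cover was out of reach, so I backed off upwards along the cover instead.

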